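Lock the specimen indexing disc

ROBOT

A 6-joint arm with a two-finger parallel gripper is mounted at the origin on a cart in front of the work surface, level with it; the furniture and walls round the work are solid. World frame = base frame: x ahead of the robot, y to its left, z up, the work surface at z = 0. Lengths are in m, angles in rad, forces in N, time in s.
With the tool pointing down it reaches from about 0.275 to 0.875 m from the base axis. Payload 12.5 kg.
Tool frame: the origin (TCP) lies between the finger pads; the fingertips stand 8 mm ahead of it and the grasp point (between the pads) lies 11 mm behind it; z points along the fingers, x is the direction in which the jaws open and shut, and the axes are right-handed (so a half turn about z gives the same grasp; the last joint's range is limited). The gripper opens to 85 mm and grips with 20 to 120 N. Pads are 22 mm wide; open, the fingers measure 114 mm over their backs; the gripper's body (76 mm by 85 mm) begins 54 mm behind the grasp point. The pads swing forward as they close: fully open they stand 13 mm farther back than shut.
Start: joints at [-1.249, 0.351, 1.652, -0, 1.139, -0.085], TCP at [0.218, -0.505, 0.239] pointing down, gripper open.
Joint ranges: [-2.75, 2.75], [-0.79, 2.1], [0.01, 2.65], [-1.57, 4.71], [0.07, 3.14], [-2.87, 2.87]. Speed limits (rad/s): [2.22, 2.22, 2.79, 3.14, 3.14, 3.14].

INTERFACE

Orientations are given as a unit quaternion [w, x, y, z].
In Python, from cell import monitor, vision, job, boxes_of gives the robot as it stands.
- The arm moves only by the tool carry_out, never from a script. Its argument "rows" is a list of rows, each an object of numbers: "dx", "dy", "dz": the shift along the world's x, y, z in m; "twist": the turn about the world's z in rad; "fingers": the finger opening in m, from 0 to 0.0854. A call has 1 to 8 rows; each row shifts and turns the commanded pose from where the row before left it; what a row does not reach is not made up. A row lasts 1/8 s, in which the tool goes at most 62.5 mm and 10.7 degrees, less where a joint would pass 70% of its speed; a pose out of reach is approached as far as the arm can. A call is refused whole if a number of a shift passes 0.0625 or a number of a turn 0.188, either way. A call with a gripper value outside its range is refused whole. The fingers move at their own pace and stop on an object; "squeeze" is the grip in N (left out, the last holds). Time passes only in rows, so rows that do not move let the fingers close. It gives the time, the measured TCP pose, the force and the opening at its end, in the units of the state.
- monitor.sense(): the state, without advancing time (a new reading comes with each control period).
- vision.capture(name): name is "scene" or "top" or "wrist"; returns (picture, depth): 400x640x3 uint8, red, green, blue; 400x640 float32, m along the optical axis (not along the pixel's ray), 0 where there is no reading.
- vision.camera_model(name): a dict with "fx", "fy", "cx", "cy" (pixels), "world_from_camera" (4x4, takes a point from camera to world coordinates); the wrist camera has in their place "hand_eye" (4x4, takes a point from camera to tool coordinates, whose origin is the TCP and whose axes are the tool frame's). Camera axes: x right, y down, z forward; pixel columns grow to the right and rows downward; lengths in m; the calibration is good to about 2 mm. A picture is of the moment at which its call begins: read the wrist's pose just before it. camera_model takes no time and is no camera call.
- job.job_done(): hands the job in, once; it reports no verdict.
Trained networks look in the newest picture that a camera, given by its name, has taken for a name from the list of things; names that differ only in an ending like _2 or _b are one class to them, and where a whole thing is asked for, a point or a joint stands for the part that bears it (a point fixed in the world has none). Each returns a list of dicts, best first, with "score" (0 to 1); they miss things now and then, are a little off and sometimes report something else, mostly with a low value. They report only what shows in the picture. A call takes as long as a camera call. They do not tell look-alikes from the thing itself.
- boxes_of(camera, thing): "bbox" ([left, top, right, bottom] in pixels, round what is visible of it).
The state is a dict: "t": time; "joints": joint angles; "dq": joint speeds; "tau": joint torques, N m; "tcp_pos": TCP position; "orientation": TCP orientation; "ft_force": force on the tool from outside, world axes, zero at the start; "wrist_torque": the same for the moment, N m; "gripper_width": opening from 0.0 (shut) to 1.0 (fully open).
Only numpy, scipy, OpenCV 4.12 (cv2) and the standard library are available. Lean on these libraries where they do the work, as an engineer would, in place of code of your own. Each camera call takes 0.05 s, during which the arm holds its last target.

TASK

Lock the indexing stage on the bench: with the fingertips push its upright stud round, clockwise seen from above, until the slot in the disc's rim lines up with the locking bar, and only then push the bar's upright end tab until the bar is fully home in the slot. Leave the stage locked. Nothing is to be picked up: the mounted specimen stays seated in the middle of the disc, and the bottle, the loupe and the round steel block beside the stage stay standing where they are.

Things in the scene. Friction and masses are not known exactly. Their poses are not given: they have to be found in the camera images.
- index_base: fixed dark steel foot of the indexing stage. Origin: on the disc's vertical turning axis, at bench level. +x is the direction in which the bar is pushed home (the bar lies on the -x side), z up. Foot plate 12 mm high, x -115 to +68, y -56 to +56 mm; the guide the bar slides through: x -94 to -68, y -22 to +22 mm, 47 mm high
- disc (a joint): angle of the slotted disc (rad), growing counter-clockwise seen from above; 0 = slot exactly in line with the bar; starts at 0.6 to 1.6, turns from -0.7 to 2.2, stays where it is left (stiff: about 2 N at the stud). Bright steel disc, radius 60 mm, from 28 to 38 mm above the bench, with one slot in its rim and, opposite it on top, the stud
- stud_top (a point): centre of the top of the disc's stud, 85 mm above the bench, 46 mm from the turning axis, opposite the slot (at disc angle q it lies at angle q from the foot's +x axis). The stud is a dark round post 12 mm thick (15 mm in the top 8 mm), rising 47 mm above the disc's top; free space round it but for the specimen
- slot_mouth (a point): middle of the slot's open mouth at the disc's rim and top face (38 mm above the bench, 60 mm from the axis). The slot is 13 mm wide and 24 mm deep, flared to 26 mm at the rim; within about 0.1 rad of 0 the bar's tapered tip finds the slot and centres the disc itself
- lockbar (a joint): travel of the locking bar (m): 0 drawn right back (starts at 0 to 0.002), 0.025 fully home against its stop. It stays where it is left; sliding it takes about 2 N, a few N more while it centres the disc. If the slot is not in line the tip meets the rim after 5 mm
- bar_tip (a point): middle of the front end of the steel bar (10 mm wide, 8 mm high, tip tapered to 4 mm), on its top edge 37 mm above the bench; 65 mm from the turning axis when drawn back, 40 mm when home
- tab_back (a point): middle of the rear face of the bar's upright end tab, the face to push towards the foot's +x, 60 mm above the bench. The tab is 8 mm thick, 28 mm wide and spans 29 to 76 mm above the bench; this face is 128 mm from the turning axis when drawn back, 103 mm when home (the tab's front is then 1 mm from the guide)
- specimen: black resin-mounted metal specimen, 31 mm across, 18 mm high, standing loose in a ring (41 mm across, 6 mm high) in the middle of the disc, its top 57 mm above the bench. Origin: centre of its underside, 39 mm above the bench. It may turn with the disc; it is not to be lifted out
- bottle: white bottle with a cap, 48 mm across, 115 mm high, standing loose on the left of the stage; stays where it is. Origin: centre of its underside
- eye_loupe: black eye loupe, 36 mm across, 38 mm high, standing loose on the right of the stage; stays where it is. Origin: centre of its underside
- steel_block: flat round steel hardness test block, 60 mm across, 11 mm high, lying loose right of the bar; stays where it is. Origin: centre of its underside
Things that resemble listed ones, but are neither listed nor needed, are in the scene too. What is shaped like the steel_block but purple is not meant.

How it is judged:
By the outcome, as a careful person would: the job done as asked, in the order asked, and still so for the second after the job is handed in, with the robot touching nothing.
It also fails if it takes over 51 s, if anything falls off the work surface, if the arm or the gripper's body presses on something with over 40 N, if the wrist force passes 120 N, or if a joint passes its speed limit or range.

## Working session

There is one attempt and no reset: what is moved stays moved. The work goes in short steps, Python scripts to look and compute and a tool call to move; the robot and the scene stay as the last step left them, time stands still between calls to the robot, and variables do not carry over. Pictures are saved under pics/ and viewed, and the job is handed in when it is done.

Besides the shell and the picture viewer there is one more tool, called after "Call:" as a command line: name --argument value ..., lists and objects as JSON in quotes. carry_out: Moves the arm, as the interface text tells. Its arguments: {"type":"object","properties":{"rows":{"type":"array"},"squeeze":{"type":"number"}},"required":["rows"]}

```bash
ls; mkdir -p pics
python3 - <<'E'
from cell import monitor, vision, job, boxes_of
import cv2,numpy as np
print(monitor.sense())
for n in ["scene","top"]:
    p,d=vision.capture(n); cv2.imwrite(f"pics/{n}0.png",p[:,:,::-1]); np.savez(f"{n}0.npz",p=p,d=d)
    m=vision.camera_model(n); print(n,m)
    for t in ["index_base","disc","stud_top","lockbar","specimen","bottle","eye_loupe","steel_block"]:
        print(t,[( [round(float(x)) for x in b["bbox"]],round(float(b["score"]),2)) for b in boxes_of(n,t)][:4])
E
```

```text
pics
{'t': 0.0, 'joints': array([-1.24859474e+00,  3.51263517e-01,  1.65247534e+00, -2.04964597e-06,
        1.13910828e+00, -8.46220531e-02]), 'dq': array([-5.90221465e-05, -4.54319693e-04,  7.03942795e-04, -4.33536378e-04,
        5.84335747e-04, -5.93931672e-04]), 'tau': array([-1.04581464e-03, -5.06102693e+01, -2.91402394e+01, -1.09329403e-04,
        4.54365902e-03,  3.88919531e-06]), 'tcp_pos': array([ 0.21753298, -0.50477341,  0.238724  ]), 'orientation': array([-3.87108695e-04,  8.35372507e-01, -5.49683892e-01, -4.93541043e-04]), 'ft_force': array([-0.65079644,  0.08734535,  0.19760709]), 'wrist_torque': array([ 0.01761066,  0.07755715, -0.04130368]), 'gripper_width': 0.9999486221013859}
scene {'fx': 495.09181335812696, 'fy': 495.09181335812696, 'cx': 329.13621151503435, 'cy': 197.82455099024926, 'world_from_camera': array([[ 0.76060289, -0.26278282,  0.59365683, -0.26732665],
       [-0.64884053, -0.27653622,  0.7088961 , -1.00902469],
       [-0.0221181 , -0.92437704, -0.38083839,  0.61610291],
       [ 0.        ,  0.        ,  0.        ,  1.        ]])}
index_base [([321
[... 444 characters left out ...]
45, 'cx': 320.45097847022606, 'cy': 201.04508314049426, 'world_from_camera': array([[-0.00818843, -0.99660831,  0.081883  ,  0.4807055 ],
       [-0.9998656 ,  0.00932319,  0.01348561, -0.04153613],
       [-0.01420328, -0.08176157, -0.99655071,  1.06440601],
       [ 0.        ,  0.        ,  0.        ,  1.        ]])}
index_base [([324, 170, 376, 237], 0.55)]
disc [([326, 171, 370, 211], 0.74)]
stud_top [([325, 170, 371, 213], 0.93)]
lockbar [([356, 224, 363, 238], 0.48)]
specimen [([344, 186, 354, 196], 0.41)]
bottle [([288, 213, 304, 230], 0.5), ([326, 172, 368, 211], 0.25)]
eye_loupe [([397, 166, 410, 180], 0.67)]
steel_block [([396, 198, 417, 226], 0.81), ([420, 240, 440, 260], 0.72)]
```

Run:
```python
import cv2
a=cv2.imread("pics/top0.png");cv2.imwrite("pics/top0c.png",cv2.resize(a[140:290,260:460],None,fx=4,fy=4,interpolation=cv2.INTER_CUBIC))
a=cv2.imread("pics/scene0.png");cv2.imwrite("pics/scene0c.png",cv2.resize(a[165:315,270:470],None,fx=4,fy=4,interpolation=cv2.INTER_CUBIC))
```

```text
(no output)
```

View pics/top0c.png

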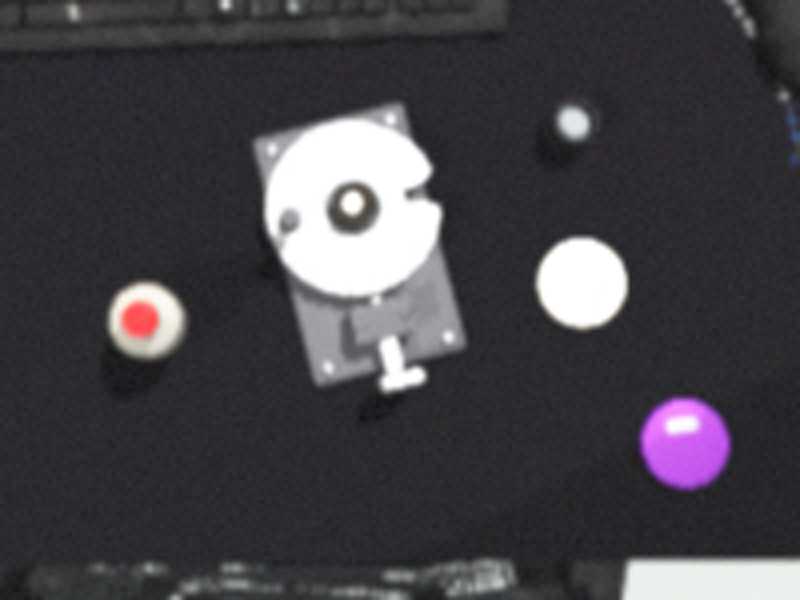

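View pics/scene0c.png

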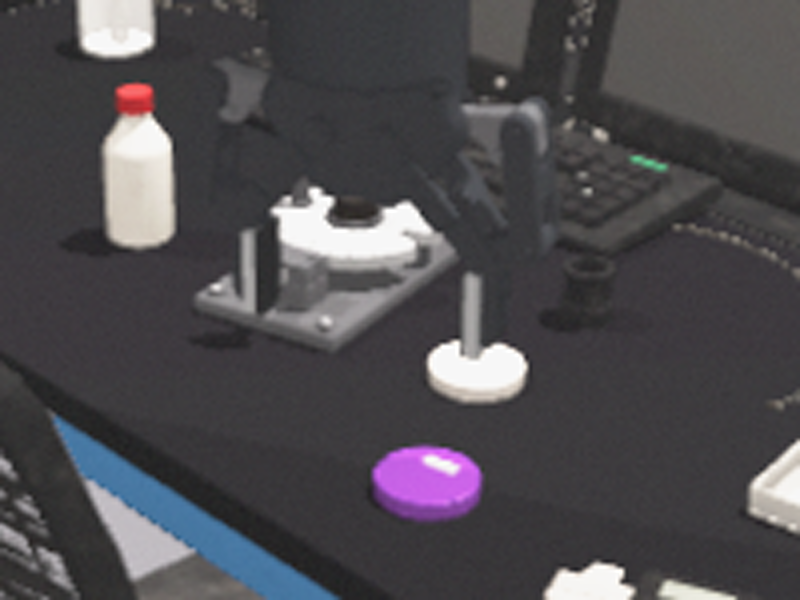

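View pics/scene0.png

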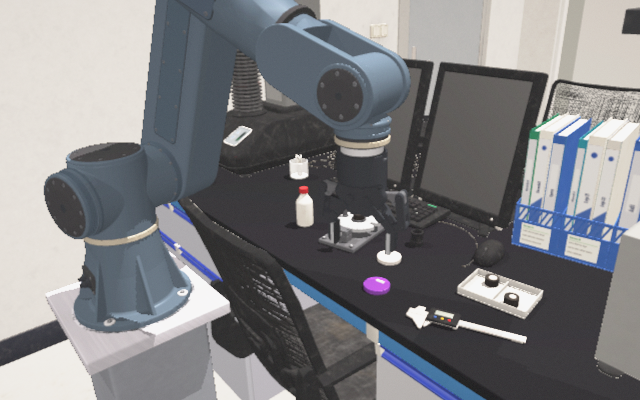

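The top view shows the stage with its disc centre at about (348,192). The stud is on the left at about (332,194), the slot faces right, and the tab is at the bottom at about (361,234). For the steel block, the white disc at (405,211) fits the description, and the purple disc at (431,251) is the decoy. The bottle is at (296,220) and the loupe at (403,171).

```bash
cat > h.py <<'E'
import numpy as np,cv2
from cell import vision
def ray(m,u,v,z,T=None):
    T=m["world_from_camera"] if T is None else T
    d=T[:3,:3]@np.array([(u-m["cx"])/m["fx"],(v-m["cy"])/m["fy"],1.]); o=T[:3,3]
    return o+d*(z-o[2])/d[2]
E
python3 - <<'E'
from h import *
m=vision.camera_model("top"); f=np.load("top0.npz"); p,d=f["p"],f["d"]
T=m["world_from_camera"]
v,u=np.mgrid[:400,:640]; P=np.stack([(u-m["cx"])/m["fx"]*d,(v-m["cy"])/m["fy"]*d,d],-1)@T[:3,:3].T+T[:3,3]
# crop px -> full: u=260+c/4-.375
def c(x,y,z): return ray(m,260+(x+.5)/4-.5,140+(y+.5)/4-.5,z)
print("plate",[c(*q,.012).round(4)[:2].tolist() for q in [(253,140),(403,103),(467,347),(318,385)]])
cs=[c(*q,.012)[:2] for q in [(253,140),(403,103),(467,347),(318,385)]]
print("len", [np.linalg.norm(cs[i]-cs[(i+1)%4]).round(4) for i in range(4)])
ax=((cs[0]+cs[1])-(cs[2]+cs[3]))/2; print("yaw",np.arctan2(ax[1],ax[0]))
e=ax/np.linalg.norm(ax); mid=sum(cs)/4; print("axis from plate",mid+e*0.0235)
# disc by brightness
g=p.min(2); mask=(g>200); n,l,s,ce=cv2.connectedComponentsWithStats(mask.astype(np.uint8))
for i in range(1,n):
    if s[i,4]>60 and 280<ce[i,0]<440: print(s[i],ce[i])
print("spec",c(352,207,.057),"stud",c(290,218,.085),"tab rear ctr",c(404,386,.07))
print("block",c(582,282,.011),"bottle",c(141,319,.115),"loupe",c(575,122,.02))
sel=(u>322)&(u<380)&(v>165)&(v<242)
for lo,hi in [(.033,.043),(.05,.065),(.07,.095)]:
    k=sel&(P[...,2]>lo)&(P[...,2]<hi); print(lo,k.sum(),P[k].mean(0).round(4),P[k].min(0).round(3),P[k].max(0).round(3))
E
```

```text
plate [[0.6438, -0.0349], [0.6696, -0.1437], [0.4932, -0.1862], [0.4671, -0.0797]]
len [np.float64(0.1118), np.float64(0.1815), np.float64(0.1097), np.float64(0.1823)]
yaw 0.24247487002701631
axis from plate [ 0.59122908 -0.1054839 ]
[ 327  168   43   48 1297] [347.82498072 191.31919815]
[395 200  21  22 365] [404.93150685 210.21917808]
[288 212  17  15 100] [297.61 217.35]
[355 224  11  13  74] [358.86486486 231.06756757]
[ 317  320  111   37 1067] [389.55857545 344.29896907]
[359 331  24   5  64] [372.71875  333.171875]
[357 338  27   6 112] [370.26785714 339.92857143]
spec [ 0.58950618 -0.10298101  0.057     ] stud [ 0.57948111 -0.05969994  0.085     ] tab rear ctr [ 0.46669402 -0.13541033  0.07      ]
block [ 0.5389196  -0.26941999  0.011     ] bottle [0.51179027 0.03782224 0.115     ] loupe [ 0.65312415 -0.26557197  0.02      ]
0.033 1274 [ 0.5845 -0.1047  0.0386] [ 0.472 -0.164  0.033] [ 0.65  -0.046  0.043]
0.05 102 [ 0.5871 -0.1042  0.0574] [ 0.464 -0.126  0.052] [ 0.605 -0.06   0.064]
0.07 53 [ 0.5158 -0.1034  0.0799] [ 0.464 -0.147  0.072] [ 0.586 -0.054  0.089]
```

Measured: axis ≈ (0.590, -0.104), yaw 0.24. The stud radius comes out at 45.5 mm against a nominal 46, and the tab at 128 mm against a nominal 128. Disc angle q ≈ 1.56. I'll move over the stud and turn the jaws so they open tangentially.

Call:
carry_out --rows '[{"dx": 0.0225, "dy": 0.0275, "twist": 0.0875, "fingers": 0.04}, {"dx": 0.0225, "dy": 0.0275, "twist": 0.0875, "fingers": 0.04}, {"dx": 0.0225, "dy": 0.0275, "twist": 0.0875, "fingers": 0.04}, {"dx": 0.0225, "dy": 0.0275, "twist": 0.0875, "fingers": 0.04}, {"dx": 0.0225, "dy": 0.0275, "twist": 0.0875, "fingers": 0.04}, {"dx": 0.0225, "dy": 0.0275, "twist": 0.0875, "fingers": 0.04}, {"dx": 0.0225, "dy": 0.0275, "twist": 0.0875, "fingers": 0.04}, {"dx": 0.0225, "dy": 0.0275, "twist": 0.0875, "fingers": 0.04}]'

```text
$.rows[0]: bad value
```

Call:
carry_out --rows '[{"dx": 0.0225, "dy": 0.0275, "twist": 0.0875, "fingers": 0.04}, {"dx": 0.0225, "dy": 0.0275, "twist": 0.0875, "fingers": 0.04}, {"dx": 0.0225, "dy": 0.0275, "twist": 0.0875, "fingers": 0.04}, {"dx": 0.0225, "dy": 0.0275, "twist": 0.0875, "fingers": 0.04}, {"dx": 0.0225, "dy": 0.0275, "twist": 0.0875, "fingers": 0.04}, {"dx": 0.0225, "dy": 0.0275, "twist": 0.0875, "fingers": 0.04}, {"dx": 0.0, "dy": 0.0, "twist": 0.0875, "fingers": 0.04}, {"dx": 0.0, "dy": 0.0, "twist": 0.0875, "fingers": 0.04}]'

```text
$.rows[0]: bad value
```

Run:
```python
from h import *
from cell import monitor
s=monitor.sense(); print(s["t"],s["tcp_pos"],s["orientation"],s["ft_force"],s["gripper_width"])
p,d=vision.capture("wrist"); cv2.imwrite("pics/w1.png",p[:,:,::-1]); np.savez("w1.npz",p=p,d=d,pos=s["tcp_pos"],q=s["orientation"])
print(vision.camera_model("wrist"))
```

```text
0.9 [ 0.21762873 -0.50510332  0.23930845] [-2.23965957e-06  8.35347709e-01 -5.49721934e-01  1.20777533e-05] [ 0.40581353 -1.26682625  0.07643705] 0.9961985702868642
{'fx': 281.1519316454283, 'fy': 281.1519316454283, 'cx': 313.5841437973754, 'cy': 201.93689808944305, 'hand_eye': array([[ 9.99999875e-01,  4.46238720e-04,  2.25360876e-04,
         1.97497661e-03],
       [-4.89890059e-04,  9.64555908e-01,  2.63878116e-01,
        -6.63722033e-02],
       [-9.96205322e-05, -2.63878193e-01,  9.64556006e-01,
        -1.33874761e-01],
       [ 0.00000000e+00,  0.00000000e+00,  0.00000000e+00,
         1.00000000e+00]])}
```

View pics/w1.png

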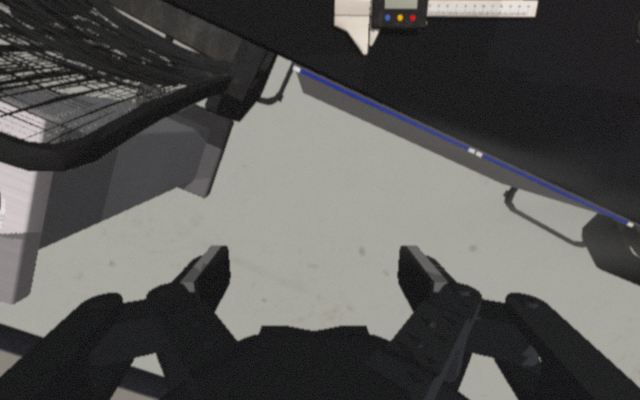

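The call was refused, probably because it left out dz. The wrist image shows only the floor, so nothing has moved. I'll give all the fields.

Call:
carry_out --rows '[{"dx": 0.0225, "dy": 0.0275, "dz": 0.0, "twist": 0.0875, "fingers": 0.04}, {"dx": 0.0225, "dy": 0.0275, "dz": 0.0, "twist": 0.0875, "fingers": 0.04}, {"dx": 0.0225, "dy": 0.0275, "dz": 0.0, "twist": 0.0875, "fingers": 0.04}, {"dx": 0.0225, "dy": 0.0275, "dz": 0.0, "twist": 0.0875, "fingers": 0.04}, {"dx": 0.0225, "dy": 0.0275, "dz": 0.0, "twist": 0.0875, "fingers": 0.04}, {"dx": 0.0225, "dy": 0.0275, "dz": 0.0, "twist": 0.0875, "fingers": 0.04}, {"dx": 0.0225, "dy": 0.0275, "dz": 0.0, "twist": 0.0875, "fingers": 0.04}, {"dx": 0.0225, "dy": 0.0275, "dz": 0.0, "twist": 0.0875, "fingers": 0.04}]'

```text
t: 1.95
tcp_pos: [0.3983, -0.2842, 0.2394]
orientation: [0.0, 0.974, -0.228, 0.0]
ft_force: [0.5, -0.2, -0.1]
gripper_width: 0.467
```

Call:
carry_out --rows '[{"dx": 0.0225, "dy": 0.0275, "dz": 0.0, "twist": 0.0875, "fingers": 0.04}, {"dx": 0.0225, "dy": 0.0275, "dz": 0.0, "twist": 0.0875, "fingers": 0.04}, {"dx": 0.0225, "dy": 0.0275, "dz": 0.0, "twist": 0.0875, "fingers": 0.04}, {"dx": 0.0225, "dy": 0.0275, "dz": 0.0, "twist": 0.0875, "fingers": 0.04}, {"dx": 0.0225, "dy": 0.0275, "dz": 0.0, "twist": 0.0875, "fingers": 0.04}, {"dx": 0.0225, "dy": 0.0275, "dz": 0.0, "twist": 0.0875, "fingers": 0.04}, {"dx": 0.0225, "dy": 0.0275, "dz": 0.0, "twist": 0.0875, "fingers": 0.04}, {"dx": 0.0225, "dy": 0.0275, "dz": 0.0, "twist": 0.0875, "fingers": 0.04}]'

```text
t: 2.95
tcp_pos: [0.5783, -0.0641, 0.2393]
orientation: [0.0, 0.993, 0.119, 0.0]
ft_force: [0.3, -0.1, -0.1]
gripper_width: 0.465
```

Run:
```python
from h import *
from cell import monitor
s=monitor.sense(); print(s["t"],s["tcp_pos"],s["orientation"],s["ft_force"],s["gripper_width"])
p,d=vision.capture("wrist"); cv2.imwrite("pics/w2.png",p[:,:,::-1]); np.savez("w2.npz",p=p,d=d,pos=s["tcp_pos"],q=s["orientation"])
```

```text
2.95 [ 0.57832532 -0.06412143  0.23931945] [3.29617937e-05 9.92873440e-01 1.19173525e-01 4.21520720e-05] [ 0.3003999  -0.11142921 -0.11300913] 0.46530348597925764
```

View pics/w2.png

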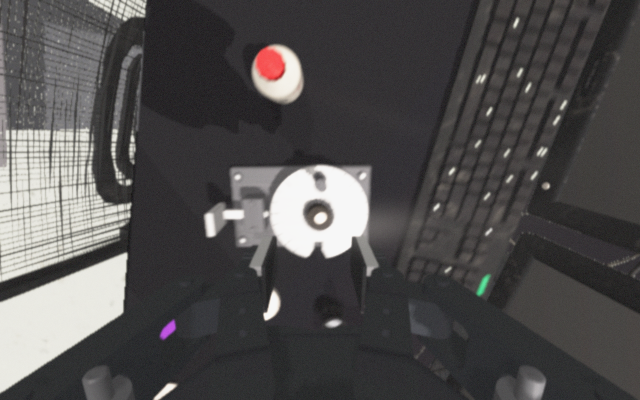

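The wrist view shows the disc at (319,212), the stud at (320,180), the slot at the bottom at (321,248), and the tab on the left at (214,220). I'll refine the positions from this view.

Run:
```python
from h import *
from scipy.spatial.transform import Rotation as R
m=vision.camera_model("wrist"); f=np.load("w2.npz"); p,d=f["p"],f["d"]
q=f["q"]; W=np.eye(4); W[:3,:3]=R.from_quat([q[1],q[2],q[3],q[0]]).as_matrix(); W[:3,3]=f["pos"]; T=W@m["hand_eye"]
v,u=np.mgrid[:400,:640]; P=np.stack([(u-m["cx"])/m["fx"]*d,(v-m["cy"])/m["fy"]*d,d],-1)@T[:3,:3].T+T[:3,3]
sel=(u>200)&(u<385)&(v>155)&(v<250)&(d>0)
for nm,lo,hi in [("disc",.034,.043),("spec",.052,.062),("high",.07,.095)]:
    k=sel&(P[...,2]>lo)&(P[...,2]<hi); 
    for side,kk in (("L",k&(u<250)),("R",k&(u>250))):
        if kk.sum()>3: print(nm,side,kk.sum(),P[kk].mean(0).round(4),P[kk].min(0).round(4),P[kk].max(0).round(4))
k=sel&(P[...,2]>.036)&(P[...,2]<.041)&(u>265)&(v<245)
pts=P[k][:,:2]; print("minEnclosing",cv2.minEnclosingCircle(pts.astype(np.float32)))
# corners foot plate
print(ray(m,317,216,.057,T),ray(m,319,178,.085,T))
c=p[140:260,190:390]; cv2.imwrite("pics/w2c.png",cv2.resize(c[:,:,::-1],None,fx=4,fy=4,interpolation=cv2.INTER_CUBIC))
```

```text
disc L 262 [ 0.4891 -0.1284  0.038 ] [ 0.4675 -0.1485  0.034 ] [ 0.5135 -0.1041  0.043 ]
disc R 5693 [ 0.589  -0.1007  0.0374] [ 0.5084 -0.1601  0.0341] [ 0.6523 -0.0458  0.043 ]
spec L 77 [ 0.4752 -0.132   0.0573] [ 0.4663 -0.1471  0.0524] [ 0.4794 -0.1213  0.0618]
spec R 538 [ 0.5918 -0.1035  0.0561] [ 0.5769 -0.1209  0.052 ] [ 0.6076 -0.0548  0.0602]
high L 194 [ 0.4735 -0.1341  0.0745] [ 0.4668 -0.1491  0.0701] [ 0.4796 -0.121   0.0769]
high R 164 [ 0.5825 -0.0601  0.0837] [ 0.5755 -0.068   0.0768] [ 0.5898 -0.0535  0.0856]
minEnclosing ((0.5922586917877197, -0.10562211275100708), 0.060177069157361984)
[ 0.59148063 -0.10107044  0.057     ] [ 0.58102992 -0.0514899   0.085     ]
```

View pics/w2c.png

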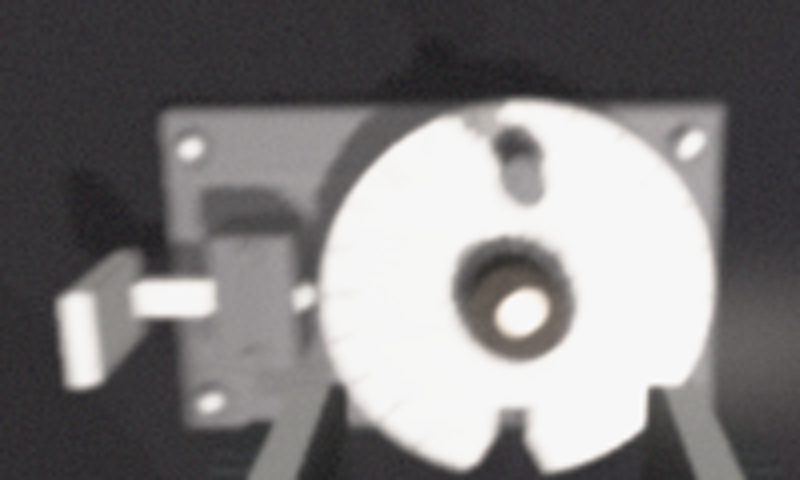

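Refined values: axis (0.592, -0.1055), fitted disc radius 60.2 mm; stud (0.5825, -0.0605), which is 46 mm from the axis; q ≈ 1.54; yaw ≈ 0.238. Next I descend with the jaws loosely straddling the stud, to tip height ~0.06.

Call:
carry_out --rows '[{"dx": 0.0042, "dy": 0.0036, "dz": 0.0, "twist": -0.03, "fingers": 0.034}, {"dx": 0.0, "dy": 0.0, "dz": -0.04, "twist": 0.0, "fingers": 0.034}, {"dx": 0.0, "dy": 0.0, "dz": -0.04, "twist": 0.0, "fingers": 0.034}, {"dx": 0.0, "dy": 0.0, "dz": -0.03, "twist": 0.0, "fingers": 0.034}, {"dx": 0.0, "dy": 0.0, "dz": -0.02, "twist": 0.0, "fingers": 0.034}, {"dx": 0.0, "dy": 0.0, "dz": -0.02, "twist": 0.0, "fingers": 0.034}, {"dx": 0.0, "dy": 0.0, "dz": -0.02, "twist": 0.0, "fingers": 0.034}, {"dx": 0.0, "dy": 0.0, "dz": 0.0, "twist": 0.0, "fingers": 0.034}]'

```text
t: 4.0
tcp_pos: [0.5808, -0.062, 0.0683]
orientation: [-0.0, 0.995, 0.102, -0.001]
ft_force: [-0.3, -0.2, -0.2]
gripper_width: 0.397
```

Run:
```python
from h import *
from cell import monitor
s=monitor.sense(); print(s["t"],s["tcp_pos"],s["orientation"],s["ft_force"],s["gripper_width"])
p,d=vision.capture("wrist"); cv2.imwrite("pics/w3.png",p[:,:,::-1])
```

```text
4.0 [ 0.58083041 -0.06195087  0.06826966] [-3.35960320e-04  9.94821371e-01  1.01630401e-01 -1.26011576e-03] [-0.28894483 -0.1687793  -0.19149617] 0.39683385707913116
```

View pics/w3.png

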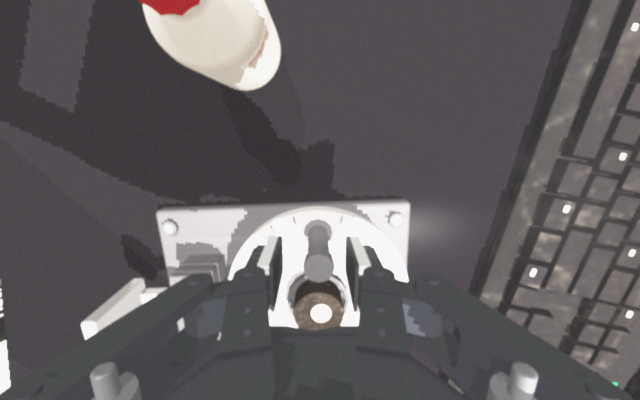

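The stud at (318,265) stands between the pads, clear on both sides. I'll work out the arc rows.

```bash
cat > arc.py <<'E'
import numpy as np
A=np.array([.592,-.1055])
def tcp(th,lag=.0095,r=.046):
    return A+r*np.array([np.cos(th),np.sin(th)])-lag*np.array([-np.sin(th),np.cos(th)])
def rows(start,psi,ths,lag=.0095):
    c=np.array(start); 
    for t in ths:
        g=tcp(t,lag); print(t.round(3),(g-c).round(4),"tw",round(t-np.pi/2-psi,3)); c=g; psi=t-np.pi/2
E
python3 - <<'E'
from arc import *
rows([.5808,-.062],.2037,np.r_[1.779,np.linspace(1.779,.40,13)[1:]])
E
```

```text
1.779 [0.011  0.0035] tw 0.005
1.664 [ 0.0054 -0.0003] tw -0.115
1.549 [ 0.0053 -0.0009] tw -0.115
1.434 [ 0.0052 -0.0015] tw -0.115
1.319 [ 0.005  -0.0021] tw -0.115
1.204 [ 0.0047 -0.0026] tw -0.115
1.09 [ 0.0044 -0.0032] tw -0.115
0.975 [ 0.004  -0.0036] tw -0.115
0.86 [ 0.0035 -0.0041] tw -0.115
0.745 [ 0.003  -0.0045] tw -0.115
0.63 [ 0.0025 -0.0048] tw -0.115
0.515 [ 0.0019 -0.005 ] tw -0.115
0.4 [ 0.0014 -0.0052] tw -0.115
```

Call:
carry_out --rows '[{"dx": 0.0055, "dy": 0.0018, "dz": 0.0, "twist": 0.0, "fingers": 0.034}, {"dx": 0.0055, "dy": 0.0017, "dz": 0.0, "twist": 0.0, "fingers": 0.034}, {"dx": 0.0054, "dy": -0.0003, "dz": 0.0, "twist": -0.115, "fingers": 0.034}, {"dx": 0.0053, "dy": -0.0009, "dz": 0.0, "twist": -0.115, "fingers": 0.034}, {"dx": 0.0052, "dy": -0.0015, "dz": 0.0, "twist": -0.115, "fingers": 0.034}, {"dx": 0.005, "dy": -0.0021, "dz": 0.0, "twist": -0.115, "fingers": 0.034}]'

```text
t: 4.8
tcp_pos: [0.6141, -0.0628, 0.0697]
orientation: [0.0, 0.992, -0.128, -0.0]
ft_force: [-2.0, -0.8, 0.2]
gripper_width: 0.398
```

Run:
```python
from h import *
from arc import *
from cell import monitor
s=monitor.sense(); q=s["orientation"]; psi=2*np.arctan2(q[2],q[1]); print(s["t"],s["tcp_pos"],psi,s["ft_force"],s["gripper_width"])
p,d=vision.capture("wrist"); cv2.imwrite("pics/w4.png",p[:,:,::-1])
rows(s["tcp_pos"][:2],psi,np.linspace(1.319,.40,9)[0:])
```

```text
4.8 [ 0.6140595  -0.06280519  0.06971164] -0.25767776365378486 [-2.01962232 -0.81089501  0.15478054] 0.39755215497494123
1.319 [-0.0014 -0.0005] tw 0.006
1.204 [ 0.0047 -0.0026] tw -0.115
1.089 [ 0.0044 -0.0032] tw -0.115
0.974 [ 0.004  -0.0036] tw -0.115
0.859 [ 0.0035 -0.0041] tw -0.115
0.745 [ 0.003  -0.0045] tw -0.115
0.63 [ 0.0025 -0.0048] tw -0.115
0.515 [ 0.0019 -0.005 ] tw -0.115
0.4 [ 0.0014 -0.0052] tw -0.115
```

View pics/w4.png

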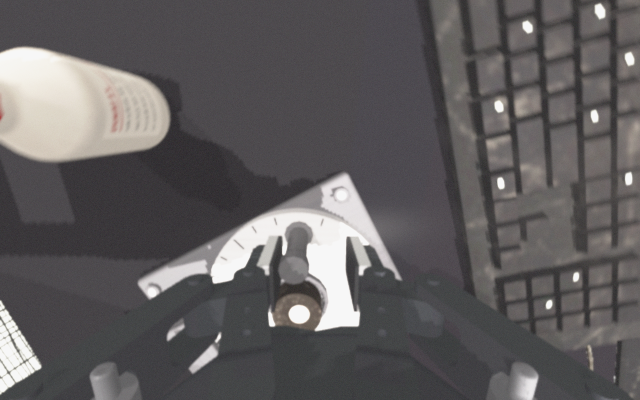

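The stud (295,262) is against the left pad and the force is ~2 N as expected. I'll continue round.

Call:
carry_out --rows '[{"dx": 0.0042, "dy": -0.0028, "dz": 0.0, "twist": -0.115, "fingers": 0.034}, {"dx": 0.0042, "dy": -0.0032, "dz": 0.0, "twist": -0.115, "fingers": 0.034}, {"dx": 0.004, "dy": -0.0037, "dz": 0.0, "twist": -0.115, "fingers": 0.034}, {"dx": 0.0035, "dy": -0.0041, "dz": 0.0, "twist": -0.115, "fingers": 0.034}, {"dx": 0.003, "dy": -0.0045, "dz": 0.0, "twist": -0.115, "fingers": 0.034}, {"dx": 0.0025, "dy": -0.0048, "dz": 0.0, "twist": -0.115, "fingers": 0.034}, {"dx": 0.0019, "dy": -0.005, "dz": 0.0, "twist": -0.115, "fingers": 0.034}]'

```text
t: 5.72
tcp_pos: [0.6371, -0.0907, 0.0696]
orientation: [0.0, 0.863, -0.506, -0.0]
ft_force: [-2.0, 1.1, 0.6]
gripper_width: 0.395
```

Run:
```python
from h import *
from arc import *
from cell import monitor
s=monitor.sense(); q=s["orientation"]; psi=2*np.arctan2(q[2],q[1]); print(s["t"],s["tcp_pos"],psi,s["ft_force"],s["gripper_width"])
p,d=vision.capture("wrist"); cv2.imwrite("pics/w5.png",p[:,:,::-1])
p,d=vision.capture("top"); cv2.imwrite("pics/t5.png",cv2.resize(p[140:260,280:440,::-1],None,fx=5,fy=5,interpolation=cv2.INTER_CUBIC))
rows(s["tcp_pos"][:2],psi,np.array([.515,.45,.4,.35,.3,.238]))
```

```text
5.725 [ 0.63709539 -0.09072265  0.06956966] -1.0607527865032778 [-2.03720052  1.12462343  0.63679941] 0.3952933249407398
0.515 [-0.0004 -0.0004] tw 0.005
0.45 [ 0.0008 -0.0029] tw -0.065
0.4 [ 0.0005 -0.0023] tw -0.05
0.35 [ 0.0004 -0.0023] tw -0.05
0.3 [ 0.0003 -0.0023] tw -0.05
0.238 [ 0.0002 -0.0029] tw -0.062
```

View pics/w5.png

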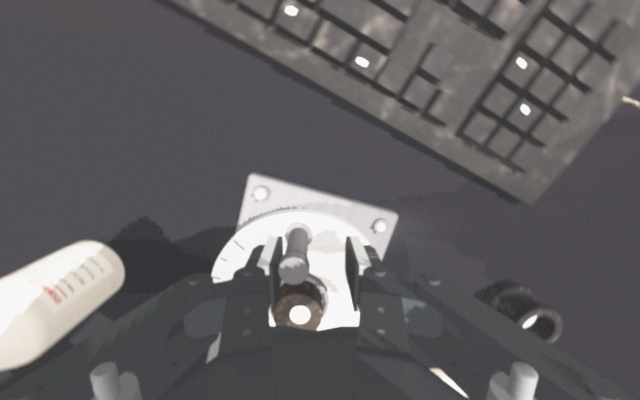

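View pics/t5.png

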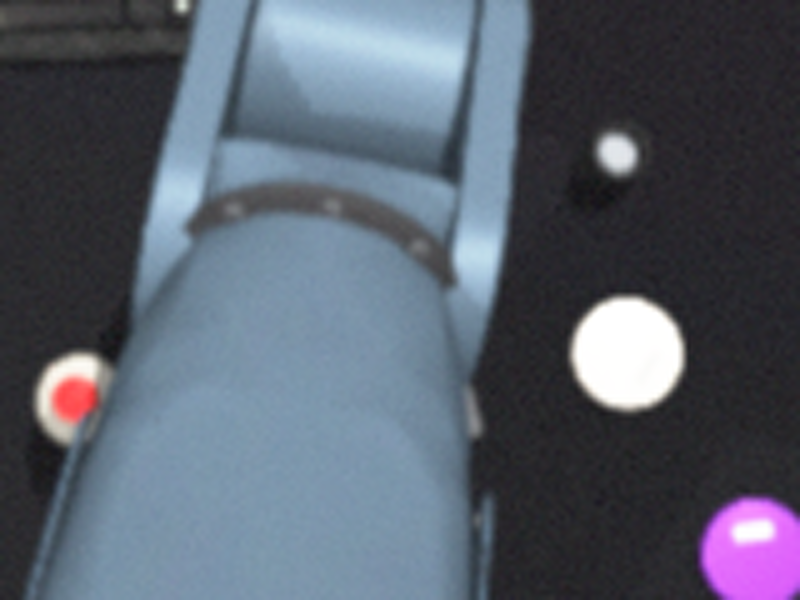

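Contact holds. The last part takes it to about θ = 0.26, then I rise and look.

Call:
carry_out --rows '[{"dx": 0.0005, "dy": -0.0029, "dz": 0.0, "twist": -0.065, "fingers": 0.034}, {"dx": 0.0004, "dy": -0.0025, "dz": 0.0, "twist": -0.05, "fingers": 0.034}, {"dx": 0.0003, "dy": -0.0024, "dz": 0.0, "twist": -0.05, "fingers": 0.034}, {"dx": 0.0002, "dy": -0.0024, "dz": 0.0, "twist": -0.05, "fingers": 0.034}, {"dx": 0.0001, "dy": -0.0015, "dz": 0.0, "twist": -0.04, "fingers": 0.034}, {"dx": 0.0, "dy": 0.0, "dz": 0.0, "twist": 0.0, "fingers": 0.034}]'

```text
t: 6.58
tcp_pos: [0.6389, -0.1023, 0.0696]
orientation: [-0.0, 0.793, -0.609, 0.0]
ft_force: [1.2, 2.3, -0.7]
gripper_width: 0.396
```

Run:
```python
from h import *
from arc import *
from cell import monitor
s=monitor.sense(); q=s["orientation"]; psi=2*np.arctan2(q[2],q[1]); print(s["t"],s["tcp_pos"],psi,s["ft_force"],s["gripper_width"])
rows(s["tcp_pos"][:2],psi,np.array([.3,.28,.26,.238]))
```

```text
6.575 [ 0.63886553 -0.10226224  0.06956039] -1.3106504494366749 [ 1.20152099  2.28970055 -0.70683399] 0.39635369263538994
0.3 [-0.0001  0.0013] tw 0.04
0.28 [ 0.0001 -0.0009] tw -0.02
0.26 [ 0.0001 -0.0009] tw -0.02
0.238 [ 0.    -0.001] tw -0.022
```

Call:
carry_out --rows '[{"dx": -0.0025, "dy": 0.0085, "dz": 0.0, "twist": 0.0, "fingers": 0.034}, {"dx": 0.0, "dy": 0.0, "dz": 0.02, "twist": 0.0, "fingers": 0.034}, {"dx": 0.0, "dy": 0.0, "dz": 0.04, "twist": 0.0, "fingers": 0.034}, {"dx": 0.0, "dy": 0.0, "dz": 0.05, "twist": 0.0, "fingers": 0.034}, {"dx": 0.0, "dy": 0.0, "dz": 0.05, "twist": 0.0, "fingers": 0.034}, {"dx": 0.0, "dy": 0.0, "dz": 0.01, "twist": 0.0, "fingers": 0.034}]'

```text
t: 7.32
tcp_pos: [0.6373, -0.0943, 0.2447]
orientation: [-0.002, 0.792, -0.61, 0.003]
ft_force: [0.3, 0.1, -0.5]
gripper_width: 0.396
```

```bash
cat > look.py <<'E'
from h import *
from cell import monitor
from scipy.spatial.transform import Rotation as R
import sys
n=sys.argv[1]
s=monitor.sense(); q=s["orientation"]; psi=2*np.arctan2(q[2],q[1]); print(s["t"],s["tcp_pos"],psi,s["ft_force"],s["gripper_width"])
p,d=vision.capture("wrist"); cv2.imwrite(f"pics/{n}.png",p[:,:,::-1])
m=vision.camera_model("wrist"); W=np.eye(4); W[:3,:3]=R.from_quat([q[1],q[2],q[3],q[0]]).as_matrix(); W[:3,3]=s["tcp_pos"]; T=W@m["hand_eye"]
v,u=np.mgrid[:400,:640]; P=np.stack([(u-m["cx"])/m["fx"]*d,(v-m["cy"])/m["fy"]*d,d],-1)@T[:3,:3].T+T[:3,3]
near=np.hypot(P[...,0]-.592,P[...,1]+.1055)
k=(d>0)&(near<.063)&(abs(P[...,2]-.038)<.004)&(p.min(2)>150)
(c,r)=cv2.minEnclosingCircle(P[k][:,:2].astype(np.float32)); print("disc",k.sum(),c,r)
k=(d>0)&(near<.06)&(near>.03)&(P[...,2]>.072)&(P[...,2]<.092); st=P[k].mean(0); print("stud",k.sum(),st,P[k].min(0),P[k].max(0),"theta",np.arctan2(st[1]+.1055,st[0]-.592),np.hypot(st[1]+.1055,st[0]-.592))
k=(d>0)&(near>.09)&(near<.14)&(P[...,2]>.07)&(P[...,2]<.08)&(P[...,0]<.55); 
if k.any():
  tb=P[k].mean(0); print("tab",k.sum(),tb,"ang",np.arctan2(-tb[1]-.1055,.592-tb[0]),np.hypot(tb[1]+.1055,tb[0]-.592))
E
python3 look.py w6
```

```text
7.325 [ 0.6372672  -0.09431045  0.24471779] -1.3130437635698269 [ 0.25251203  0.10842492 -0.53087716] 0.39618723646890697
disc 5228 (0.5930478572845459, -0.10605163127183914) 0.06022297590970993
stud 157 [ 0.63834017 -0.09460743  0.08375246] [ 0.6306038  -0.10203937  0.07701594] [ 0.64518916 -0.0874831   0.08594485] theta 0.2308657183991745 0.04760314576918847
tab 175 [ 0.47869978 -0.12383282  0.07397887] ang 0.16041709074653313 0.11477383362912234
```

View pics/w6.png

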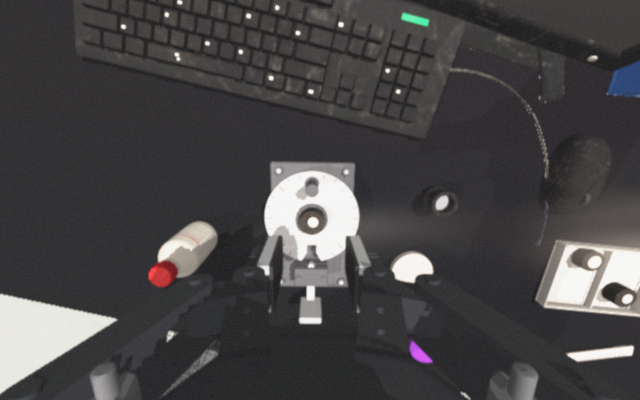

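Run:
```python
import cv2
a=cv2.imread("pics/w6.png");cv2.imwrite("pics/w6c.png",cv2.resize(a[150:330,240:380],None,fx=5,fy=3.3,interpolation=cv2.INTER_CUBIC)) if 0 else cv2.imwrite("pics/w6c.png",cv2.resize(a[155:305,250:375],None,fx=4,fy=4,interpolation=cv2.INTER_CUBIC))
```

```text
(no output)
```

View pics/w6c.png

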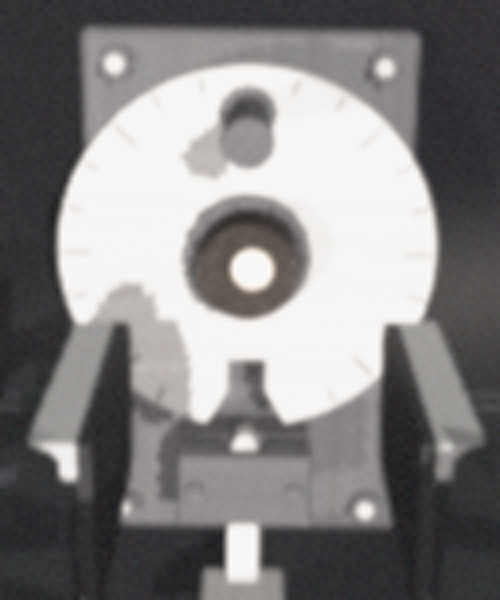

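The slot centre (crop x≈247) lines up with the bar tip (x≈245), and the depth fit gives stud θ = 0.231 against a yaw of 0.238. Everything else is standing. Next: close the fingers and go behind the tab.

Call:
carry_out --rows '[{"dx": -0.04, "dy": -0.0097, "dz": 0.0, "twist": -0.02, "fingers": 0.0}, {"dx": -0.04, "dy": -0.0097, "dz": 0.0, "twist": 0.0, "fingers": 0.0}, {"dx": -0.04, "dy": -0.0097, "dz": 0.0, "twist": 0.0, "fingers": 0.0}, {"dx": -0.04, "dy": -0.0097, "dz": 0.0, "twist": 0.0, "fingers": 0.0}, {"dx": -0.04, "dy": -0.0097, "dz": 0.0, "twist": 0.0, "fingers": 0.0}, {"dx": 0.0, "dy": 0.0, "dz": -0.04, "twist": 0.0, "fingers": 0.0}, {"dx": 0.0, "dy": 0.0, "dz": -0.04, "twist": 0.0, "fingers": 0.0}, {"dx": 0.0, "dy": 0.0, "dz": 0.0, "twist": 0.0, "fingers": 0.0}]'

```text
t: 8.38
tcp_pos: [0.4343, -0.1419, 0.1572]
orientation: [0.001, 0.786, -0.618, -0.003]
ft_force: [-0.9, -0.6, 0.1]
gripper_width: 0.002
```

```bash
python3 look.py w7
```

```text
8.375 [ 0.43426492 -0.1418796   0.15720608] -1.3336368588900582 [-0.86143974 -0.55389103  0.13091569] 0.0017631313526951648
disc 7748 (0.5881762504577637, -0.10708018392324448) 0.06005767360329628look.py:13: RuntimeWarning: Mean of empty slice.
  k=(d>0)&(near<.06)&(near>.03)&(P[...,2]>.072)&(P[...,2]<.092); st=P[k].mean(0); print("stud",k.sum(),st,P[k].min(0),P[k].max(0),"theta",np.arctan2(st[1]+.1055,st[0]-.592),np.hypot(st[1]+.1055,st[0]-.592))
  ret = um.true_divide(
Traceback (most recent call last):
  File "look.py", line 13, in <module>
    k=(d>0)&(near<.06)&(near>.03)&(P[...,2]>.072)&(P[...,2]<.092); st=P[k].mean(0); print("stud",k.sum(),st,P[k].min(0),P[k].max(0),"theta",np.arctan2(st[1]+.1055,st[0]-.592),np.hypot(st[1]+.1055,st[0]-.592))
                                                                                                            ~~~~~~~~^^^
ValueError: zero-size array to reduction operation minimum which has no identity
```

View pics/w7.png

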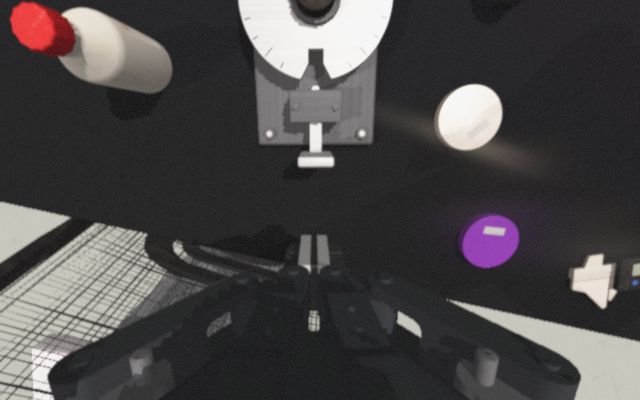

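The slot (316,62), bar (315,130), tab (316,160) and closed fingers (314,250) are all in line. I'll descend to tip height ~45 mm, behind the tab.

Call:
carry_out --rows '[{"dx": 0.0, "dy": 0.0, "dz": -0.03, "twist": 0.0, "fingers": 0.0}, {"dx": 0.0, "dy": 0.0, "dz": -0.03, "twist": 0.0, "fingers": 0.0}, {"dx": 0.0, "dy": 0.0, "dz": -0.025, "twist": 0.0, "fingers": 0.0}, {"dx": 0.0, "dy": 0.0, "dz": -0.019, "twist": 0.0, "fingers": 0.0}, {"dx": 0.0, "dy": 0.0, "dz": 0.0, "twist": 0.0, "fingers": 0.0}, {"dx": 0.0097, "dy": 0.0024, "dz": 0.0, "twist": 0.0, "fingers": 0.0}, {"dx": 0.0, "dy": 0.0, "dz": 0.0, "twist": 0.0, "fingers": 0.0}]'

```text
t: 9.3
tcp_pos: [0.4472, -0.1404, 0.0565]
orientation: [-0.0, 0.786, -0.618, 0.001]
ft_force: [-0.1, 0.6, 0.3]
gripper_width: -0.005
```

Run:
```python
from h import *
from arc import *
from cell import monitor
s=monitor.sense(); e=np.array([np.cos(.238),np.sin(.238)]); r=s["tcp_pos"][:2]-A
print(s["tcp_pos"],s["ft_force"],"along",r@e,"lat",r@np.array([-e[1],e[0]]))
```

```text
[ 0.44722186 -0.1403734   0.05647029] [-0.07444326  0.55758476  0.33516699] along -0.14891878369312347 lat 0.00024245006329256966
```

Call:
carry_out --rows '[{"dx": 0.0049, "dy": 0.0012, "dz": 0.0, "twist": 0.0, "fingers": 0.0}, {"dx": 0.0049, "dy": 0.0012, "dz": 0.0, "twist": 0.0, "fingers": 0.0}, {"dx": 0.0039, "dy": 0.00095, "dz": 0.0, "twist": 0.0, "fingers": 0.0}, {"dx": 0.0039, "dy": 0.00095, "dz": 0.0, "twist": 0.0, "fingers": 0.0}, {"dx": 0.0, "dy": 0.0, "dz": 0.0, "twist": 0.0, "fingers": 0.0}]'

```text
t: 9.93
tcp_pos: [0.4636, -0.1358, 0.0552]
orientation: [-0.0, 0.786, -0.619, 0.0]
ft_force: [0.1, -0.1, -0.6]
gripper_width: 0.001
```

Call:
carry_out --rows '[{"dx": 0.0039, "dy": 0.00095, "dz": 0.0, "twist": 0.0, "fingers": 0.0}, {"dx": 0.0039, "dy": 0.00095, "dz": 0.0, "twist": 0.0, "fingers": 0.0}, {"dx": 0.0, "dy": 0.0, "dz": 0.0, "twist": 0.0, "fingers": 0.0}]'

```text
t: 10.3
tcp_pos: [0.4715, -0.1339, 0.0553]
orientation: [-0.0, 0.786, -0.619, 0.0]
ft_force: [0.1, -0.3, 0.5]
gripper_width: 0.001
```

No force showing yet, so I'll look.

Run:
```python
from h import *
from cell import monitor
s=monitor.sense();print(s["ft_force"],s["tcp_pos"])
p,d=vision.capture("wrist"); cv2.imwrite("pics/w8.png",p[:,:,::-1])
p,d=vision.capture("scene"); cv2.imwrite("pics/s8.png",cv2.resize(p[165:315,270:470,::-1],None,fx=4,fy=4,interpolation=cv2.INTER_CUBIC))
```

```text
[ 0.08166273 -0.25183887  0.52730721] [ 0.47153701 -0.13393535  0.05527667]
```

View pics/w8.png

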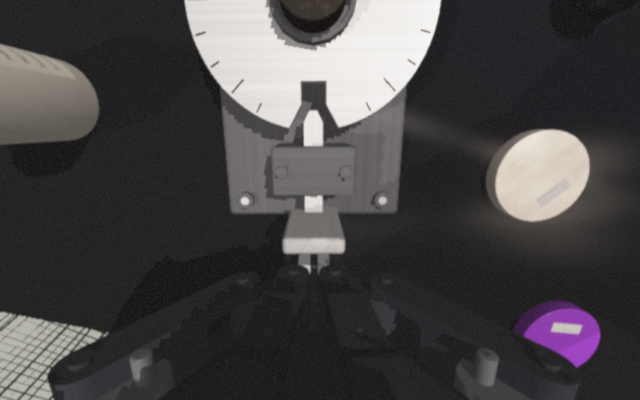

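View pics/s8.png

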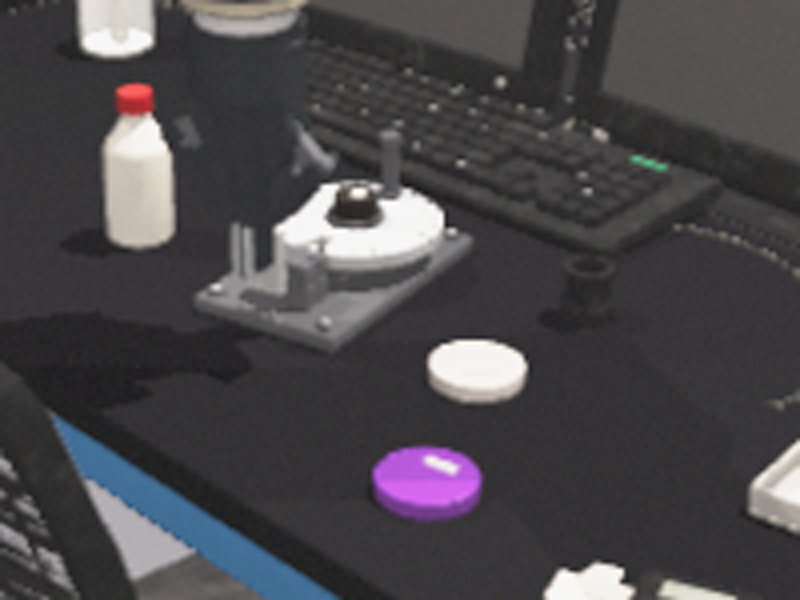

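The bar is moving: its tip (313,118) is entering the slot mouth. I'll continue to the stop.

Call:
carry_out --rows '[{"dx": 0.0029, "dy": 0.0007, "dz": 0.0, "twist": 0.0, "fingers": 0.0}, {"dx": 0.0029, "dy": 0.0007, "dz": 0.0, "twist": 0.0, "fingers": 0.0}, {"dx": 0.0019, "dy": 0.0005, "dz": 0.0, "twist": 0.0, "fingers": 0.0}]'

```text
t: 10.78
tcp_pos: [0.479, -0.1321, 0.0553]
orientation: [0.0, 0.786, -0.619, -0.0]
ft_force: [-1.5, -1.1, 0.7]
gripper_width: -0.001
```

Run:
```python
from h import *
from cell import monitor
s=monitor.sense();print(s["ft_force"],s["tcp_pos"])
p,d=vision.capture("wrist"); cv2.imwrite("pics/w9.png",p[:,:,::-1])
```

```text
[-1.49962091 -1.07995184  0.68173379] [ 0.47899287 -0.13206822  0.05528787]
```

View pics/w9.png

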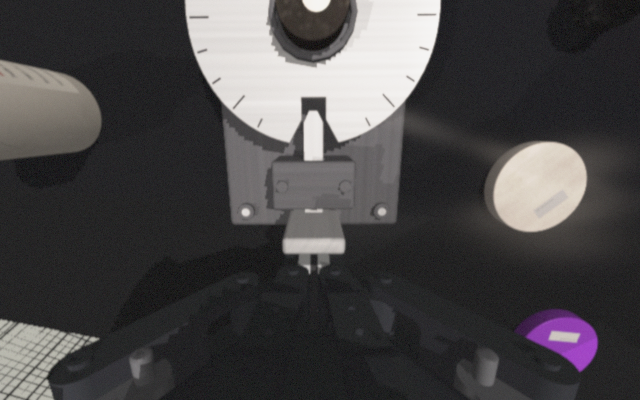

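The tip is now well inside the slot (313,118), with a small gap left between the tab and the guide. I'll press in small steps until the stop force shows.

Call:
carry_out --rows '[{"dx": 0.0019, "dy": 0.0005, "dz": 0.0, "twist": 0.0, "fingers": 0.0}, {"dx": 0.0015, "dy": 0.0004, "dz": 0.0, "twist": 0.0, "fingers": 0.0}]'

```text
t: 11.08
tcp_pos: [0.4816, -0.1313, 0.0552]
orientation: [0.001, 0.786, -0.618, -0.001]
ft_force: [-11.5, -7.4, 9.1]
gripper_width: 0.004
```

Call:
carry_out --rows '[{"dx": 0.001, "dy": 0.0002, "dz": 0.0, "twist": 0.0, "fingers": 0.0}, {"dx": 0.0, "dy": 0.0, "dz": 0.0, "twist": 0.0, "fingers": 0.0}]'

```text
t: 11.32
tcp_pos: [0.4816, -0.1313, 0.0552]
orientation: [0.001, 0.786, -0.619, -0.002]
ft_force: [-13.5, -7.2, 8.4]
gripper_width: -0.001
```

The force rose to ~15 N with no further motion, and the TCP is 113.4 mm from the axis (expected 114 at home). That means the bar is on its stop. I'll back off, rise and inspect.

Call:
carry_out --rows '[{"dx": -0.0097, "dy": -0.0024, "dz": 0.0, "twist": 0.0, "fingers": 0.0}, {"dx": -0.0194, "dy": -0.0047, "dz": 0.0, "twist": 0.0, "fingers": 0.0}, {"dx": -0.01, "dy": -0.0025, "dz": 0.03, "twist": 0.0, "fingers": 0.0}, {"dx": 0.0, "dy": 0.0, "dz": 0.04, "twist": 0.0, "fingers": 0.0}, {"dx": 0.0, "dy": 0.0, "dz": 0.04, "twist": 0.0, "fingers": 0.0}, {"dx": 0.0, "dy": 0.0, "dz": 0.0, "twist": 0.0, "fingers": 0.0}]'

```text
t: 12.08
tcp_pos: [0.4455, -0.1411, 0.1678]
orientation: [-0.001, 0.786, -0.619, 0.003]
ft_force: [0.0, 0.4, -0.1]
gripper_width: -0.0
```

```bash
sed -i 's/^k=.*near<.06)&(near>.03.*$//' look.py; python3 look.py w10
python3 - <<'E'
from h import *
a=cv2.imread("pics/w10.png"); cv2.imwrite("pics/w10c.png",cv2.resize(a[0:200,215:415],None,fx=3,fy=3,interpolation=cv2.INTER_CUBIC))
p,d=vision.capture("scene"); cv2.imwrite("pics/s10.png",cv2.resize(p[165:315,270:470,::-1],None,fx=4,fy=4,interpolation=cv2.INTER_CUBIC))
E
```

```text
12.075 [ 0.4454606  -0.14109164  0.16777246] -1.3340680887213532 [ 0.02119181  0.39472079 -0.08720898] -0.0001497768797864264
disc 9194 (0.5900498628616333, -0.10636954754590988) 0.06091542914509773
tab 386 [ 0.49928472 -0.11767603  0.07461159] ang 0.13057987919627295 0.09351138016251978
```

View pics/w10c.png

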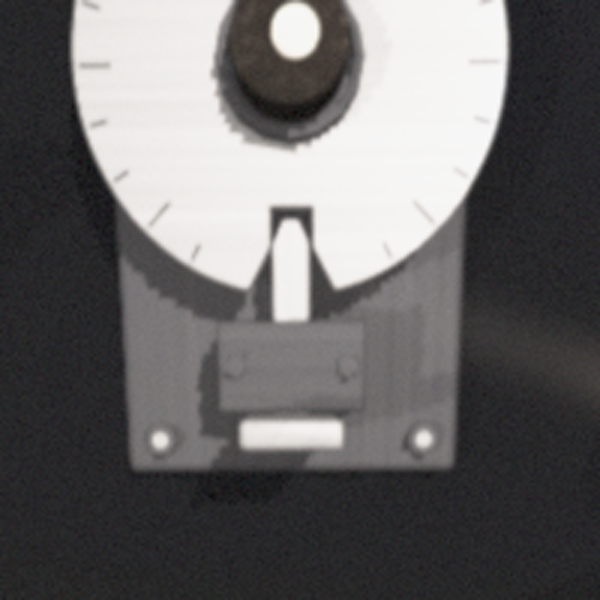

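View pics/s10.png

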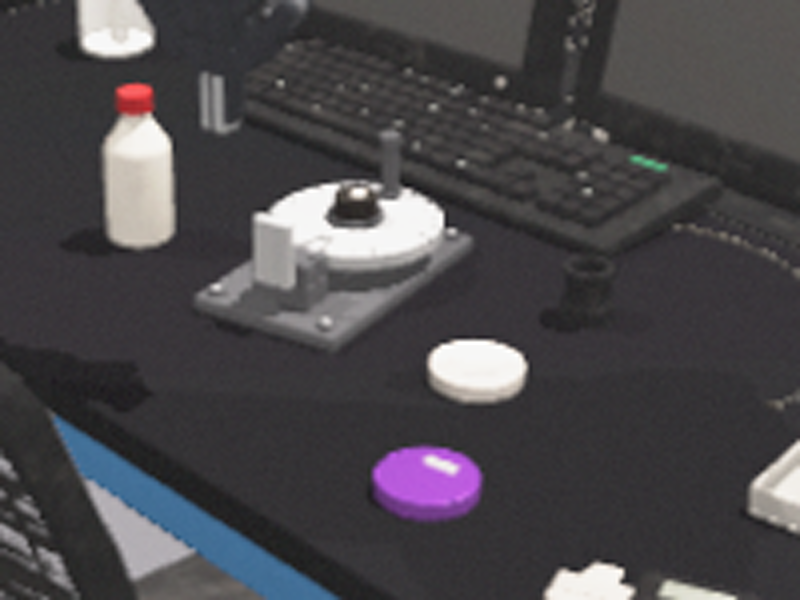

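The tip is deep in the slot, about 3.5 mm short of its bottom (expected 4 mm). The tab is right against the guide, the specimen is seated, and the bottle, loupe and block stand where they were. The automatic tab figure includes stray points (angle 0.13), so I'll do one pixel check of the tab's rear edge before handing in.

Run:
```python
from h import *
from cell import monitor,job
from scipy.spatial.transform import Rotation as R
s=monitor.sense();q=s["orientation"]; m=vision.camera_model("wrist"); W=np.eye(4); W[:3,:3]=R.from_quat([q[1],q[2],q[3],q[0]]).as_matrix(); W[:3,3]=s["tcp_pos"]; T=W@m["hand_eye"]
e=np.array([np.cos(.238),np.sin(.238)])
def al(x,y,z): return (ray(m,215+x/3,y/3,z,T)[:2]-[.591,-.1057])@e
print("tab rear",al(291,450,.076),"tab front",al(291,420,.076),"tip",al(291,218,.037),"slot bottom",al(291,207,.038))
for t in ["bottle","eye_loupe","steel_block"]:
    print(t,[([round(float(x)) for x in b["bbox"]],round(float(b["score"]),2)) for b in boxes_of("scene",t)][:2])
```

```text
tab rear -0.10314553726732349 tab front -0.09549467073992013 tip -0.040942591679821325 slot bottom -0.03823121799482041Traceback (most recent call last):
  File "<stdin>", line 9, in <module>
NameError: name 'boxes_of' is not defined
```

The tab's rear face is at 103.1 mm (home is 103) and the tip at 40.9 mm (home is 40), so the bar is home. Last, a box check on the bystanders, then I hand in.

Run:
```python
from cell import boxes_of,vision,job,monitor
for t in ["bottle","eye_loupe","steel_block"]:
    print(t,[([round(float(x)) for x in b["bbox"]],round(float(b["score"]),2)) for b in boxes_of("scene",t)][:2])
print(monitor.sense()["ft_force"]); print(job.job_done())
```

```text
bottle [([293, 183, 314, 224], 0.55)]
eye_loupe [([413, 228, 421, 248], 0.74)]
steel_block [([381, 249, 404, 269], 0.79), ([363, 274, 394, 298], 0.72)]
[-0.01288116  0.79324388  0.55981065]
the job is handed in; nothing more can be done
None
```

The stage is locked and the job is handed in, at about 12 s of the 51 s allowed.

**What I did:** I pushed the stud clockwise about 1.5 rad, with the open fingertips loosely straddling it, at about 2 N. A look from above then showed the slot in line with the bar (stud angle 0.231 rad against a foot yaw of about 0.238 rad). Only after that did I push the end tab with the closed fingertips. The bar stopped moving while the push rose to about 15 N. I then backed off and raised the arm clear.

**Last checks:**
- **Bar:** the tab's rear face measured 103.1 mm from the axis (home is 103), and the tip 40.9 mm (home is 40). In the picture the bar is in the slot and the tab is against the guide.
- **Specimen:** it was still seated in its ring in the last pictures.
- **Bottle, loupe and steel block:** they look unmoved in the scene picture. Their network boxes match the starting ones within a few pixels, which is normal jitter.

**What failed or disagreed:**
- The first move calls were refused because I left out `dz`; nothing moved.
- My automatic tab measurement picked up stray points (it gave an angle of 0.13 rad), so I used the direct pixel measurement instead.
- Disc-centre estimates from different views differed by up to about 4 mm in the closest views, and by about 2 mm otherwise.

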